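# Open the worn gate valve by one true turn

### The job

Crank the gate valve's handwheel clockwise until the gate is felt to sit on its seat, without forcing it, then open the valve by exactly one full turn that really lifts the stem. The wheel is loose on its worn key, so when you reverse, first take up the free play (its amount is unknown and does not count) and count only the turning that moves the stem. Let go of the handle at the end and leave the things around the valve where they are.

Things in the scene. Friction and masses are not known exactly. Their poses are not given: they have to be found in the camera images.
- knob_grip (a point): Centre of the crank handle: an upright black round knob, 25 mm across, 58 mm tall, on the dark iron handwheel; the point is 35 mm above its foot and 23 mm below its top. The knob spins freely on its pin (its orientation means nothing), so it can be held by a gripper that keeps its direction while cranking. It goes round wheel_axis on a level circle of 65 mm radius.
- wheel_axis (a point): Point on the wheel's vertical axis, at the knob_grip height (222 mm over the bench). Clockwise seen from above shuts the valve, anticlockwise opens it. The wheel is 146 mm across, with three spokes, its rim top 49 mm below this point; all but the knob lies 34 mm or more below. The pipe runs along the point's y.
- stem_top (a point): Top of the square 10 mm brass stem that stands up through the wheel's hub. It does not turn; it carries the gate: 185.0 mm above the valve's origin when the gate just sits on its seat, and 2 mm higher per full opening turn, so little that turns are hard to count by it. At the start the valve is open by about a fifth to three fifths of a turn.
- grease_tin: Bystander: a steel tin, 72 mm across and 85 mm tall, origin under its centre; leave it.
- spanner: Bystander: a steel spanner, 190 mm long, lying on the bench; leave it.
- spare_flange: Bystander: a dark steel ring, 100 mm across and 14 mm thick, origin under its centre; leave it.
- spray_can: Bystander: a yellow can, 54 mm across and 150 mm tall, origin under its centre; leave it.
- valve: Grey flanged gate valve, base plate 160 x 200 mm, origin under it on the wheel's axis. Feel at the knob: free play under 1.5 N; lifting or lowering the stem 3 to 7 N; at the seat a step to 9 N, then 1 N more per degree: stop at 9 to 15 N; some 22 N winds the stem up by 17 degrees and damages it. The free play is 40 to 130 degrees, different each time; the wheel starts somewhere in it.

How it is judged:
By the outcome, as a careful person would: the job done as asked, in the order asked, and still so for the second after the job is handed in, with the robot touching nothing.
It also fails if it takes over 72 s, if anything falls off the work surface, if the arm or the gripper's body presses on something with over 40 N, if the wrist force passes 120 N, or if a joint passes its speed limit or range.

### The arm

A 6-joint arm with a two-finger parallel gripper is mounted at the origin on the work surface. World frame = base frame: x ahead of the robot, y to its left, z up, the work surface at z = 0. Lengths are in m, angles in rad, forces in N, time in s.
With the tool pointing down it reaches from about 0.25 to 0.775 m from the base axis. Payload 4 kg.
Tool frame: the origin (TCP) lies midway between the tips of the shut fingers; the grasp point (between the pads) lies 19 mm behind it; z points along the fingers, y is the direction in which the jaws open and shut (so a half turn about z gives the same grasp; the last joint's range is limited). The gripper opens to 94 mm and grips with 3 to 60 N. Pads are 16 mm wide; open, the fingers measure 119 mm over their backs; the gripper's body (75 mm by 177 mm) begins 78 mm behind the grasp point.
Start: joints at [1.175, 0.087, 1.371, -0, 1.684, -0.103], TCP at [0.159, 0.527, 0.206] pointing down, gripper open.
Joint ranges: [-3.1, 3.1], [-0.76, 2.03], [0.27, 2.55], [-1.08, 4.22], [0.17, 2.65], [-2.57, 2.57]. Speed limits (rad/s): [2.79, 2.79, 3.14, 3.14, 3.14, 3.14].

### API

Orientations are given as [roll, pitch, yaw] about the fixed x, y, z axes, in that order (R = Rz(yaw) Ry(pitch) Rx(roll)).
In Python, from bench import robot, cams gives the robot as it stands.
- The arm moves only by the tool step_arm, never from a script. Its argument "plan" is a list that holds one entry, the list of rows, each a list of 5 numbers: the shift along the world's x, y, z in mm, then the turn about the world's z in rad, then the opening in per cent of the stroke, from 0 (shut) to 100 (fully open). In form: [[[tx, ty, tz, turn, fingers], ...]]. A call has 1 to 8 rows; each row is the pose to reach, as a shift and turn from the pose commanded when the call began; what a row does not reach only later rows make up. A row lasts 1/12 s, in which the tool goes at most 41.7 mm and 7.16 degrees, less where a joint would pass 70% of its speed; a pose out of reach is approached as far as the arm can. A call with a gripper value outside its range is refused whole. The fingers move at their own pace and stop on an object; the grip force is fixed at half the most. Time passes only in rows, so rows that repeat a pose let the fingers close. It gives the time, the measured TCP pose, the force and the opening at its end, in the units of the state.
- robot.get_obs(): the state, without advancing time (a new reading comes with each control period).
- cams.snapshot(name): name is "scene" or "top" or "wrist"; returns a dict with "frame" (480x640x3 uint8, red, green, blue), "camera_matrix" (3x3 intrinsics, pixels), "origin" and "attitude" of the camera in the world; the wrist camera has in their place "T_tool_cam" (4x4, takes a point from camera to tool coordinates, whose origin is the TCP and whose axes are the flange's). Camera axes: x right, y down, z forward; pixel columns grow to the right and rows downward; lengths in m; the calibration is good to about 2 mm. A picture is of the moment at which its call begins: read the wrist's pose just before it. There is no depth.
- robot.close_job(): hands the job in, once; it reports no verdict.
The state is a dict: "time": time; "joint_positions": joint angles; "qvel": joint speeds; "joint_torque": joint torques, N m; "tool_pos": TCP position; "ee_rot": TCP orientation; "wrist_force": force on the tool from outside, world axes, zero at the start; "wrist_torque": the same for the moment, N m; "width": finger opening in m.
Only numpy, scipy, OpenCV 4.12 (cv2) and the standard library are available. Lean on these libraries where they do the work, as an engineer would, in place of code of your own. Each camera call takes 0.05 s, during which the arm holds its last target. There are 200 camera calls.

## Working session

There is one attempt and no reset: what is moved stays moved. The work goes in short steps, Python scripts to look and compute and a tool call to move; the robot and the scene stay as the last step left them, time stands still between calls to the robot, and variables do not carry over. Pictures are saved under pics/ and viewed, about 8 in all and at most 12, crops included, and the job is handed in when it is done.

Besides the shell and the picture viewer there is one more tool, called after ">>>" by a JSON object that holds its "api" and its "payload". step_arm: Moves the arm, as the interface text tells. Its arguments: {"type":"object","properties":{"plan":{"type":"array"}},"required":["plan"]}

```bash
mkdir -p pics; ls
python3 - <<'E'
from bench import robot,cams
import cv2,numpy as np
o=robot.get_obs();print(o)
for n in("scene","top"):
    s=cams.snapshot(n);cv2.imwrite(f"pics/{n}0.png",s["frame"][:,:,::-1]);print(n,s["camera_matrix"],s["origin"],s["attitude"])
E
```

```text
pics
{'time': 0.0, 'joint_positions': array([ 1.17495444e+00,  8.79412167e-02,  1.37226530e+00, -5.86201042e-06,
        1.68358860e+00, -1.03070858e-01]), 'qvel': array([-0.00010733,  0.00045622,  0.00037885,  0.0021806 , -0.00159717,
       -0.00101013]), 'joint_torque': array([ 3.97189960e-04, -3.40175271e+01, -3.02432477e+01,  7.18603539e-02,
        3.26584722e-02, -1.86419079e-04]), 'tool_pos': array([0.15850976, 0.52608494, 0.20430611]), 'ee_rot': array([-3.13940129e+00, -2.20811851e-04,  2.84882072e+00]), 'wrist_force': array([-0.82522195, -0.63732385, -0.40068972]), 'wrist_torque': array([ 0.01776279,  0.00577133, -0.0059178 ]), 'width': 0.09399889619921815}
scene [[450.75299565   0.         320.53075097]
 [  0.         450.75299565 245.5387083 ]
 [  0.           0.           1.        ]] [ 1.1399403  -0.32603778  0.68214922] [-2.28648105e+00  6.33411400e-05  9.59662373e-01]
top [[487.4995575    0.         323.84081379]
 [  0.         487.4995575  240.34513923]
 [  0.           0.           1.        ]] [0.46231935 0.05377935 0.92961295] [-2.92549715e+00  2.64545630e-03 -1.68506045e+00]
```

View pics/scene0.png

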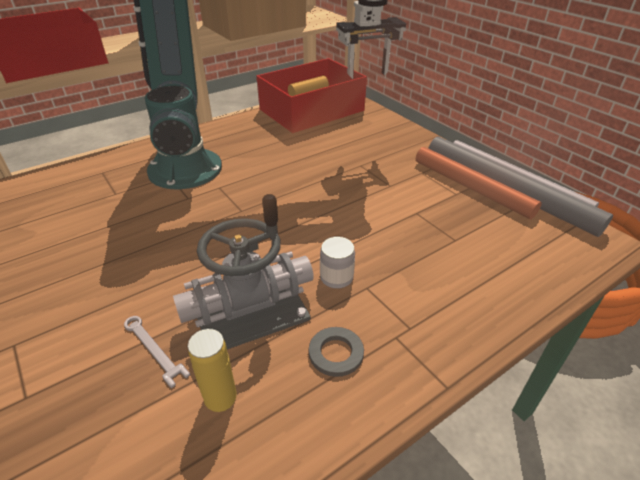

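View pics/top0.png

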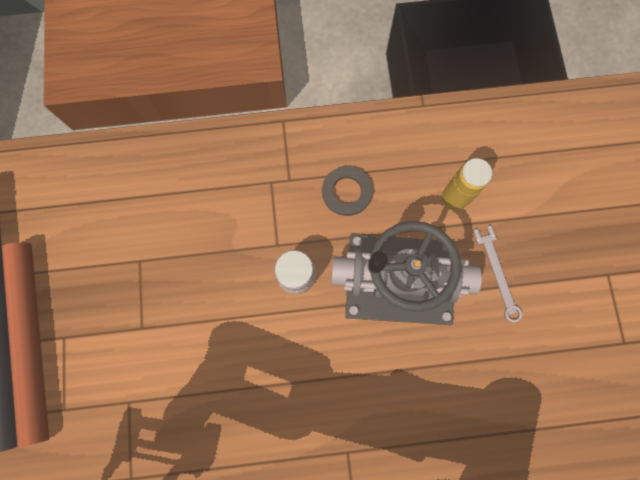

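The scene view shows the knob top at about (270,198), knob foot (272,225) and stem top (238,238). The top view shows the stem at (417,265), the knob top at (378,261), the tin at (295,272) and the can at (470,180).

```bash
cat > h.py <<'E'
import numpy as np
from scipy.spatial.transform import Rotation as Ro
C={"scene":(450.753,320.53,245.54,[1.1399403,-.32603778,.68214922],[-2.28648105,6.3e-5,.959662373]),
"top":(487.5,323.84,240.345,[.46231935,.05377935,.92961295],[-2.92549715,.0026454563,-1.68506045])}
def onz(cam,u,v,z):
    f,cx,cy,o,a=C[cam];d=Ro.from_euler('xyz',a).apply([(u-cx)/f,(v-cy)/f,1]);o=np.array(o)
    return o+d*(z-o[2])/d[2]
E
python3 - <<'E'
from h import *
for l,c,u,v,z in [("stem","top",417,265,.1855),("stem","scene",238,238,.1855),("rim","top",416,266,.17),("knobtop","top",378,261,.245),("knobtop","scene",270,197,.245),("tin","top",295,271,.085),("can","top",477,173,.15),("can","scene",208,343,.15)]:
    print(l,c,onz(c,u,v,z).round(4))
E
```

```text
stem top [ 0.5696 -0.1014  0.1855]
stem scene [ 0.5749 -0.1027  0.1855]
rim top [ 0.5704 -0.1028  0.17  ]
knobtop top [ 0.5731 -0.0347  0.245 ]
knobtop scene [ 0.577  -0.0358  0.245 ]
tin top [0.598  0.0913 0.085 ]
can top [ 0.7185 -0.2336  0.15  ]
can scene [ 0.7209 -0.2305  0.15  ]
```

>>> {"api": "step_arm", "payload": {"plan": [[[15,-20,20,-0.05,100],[35,-50,40,-0.1,100],[55,-80,60,-0.2,100],[75,-110,75,-0.3,100],[100,-140,85,-0.4,100],[120,-170,85,-0.5,100],[140,-195,85,-0.6,100],[160,-220,85,-0.7,100]]]}}

```text
time: 0.77
tool_pos: [0.3194, 0.305, 0.2906]
ee_rot: [3.141, 0.0, 2.144]
wrist_force: [0.1, -0.5, -0.4]
width: 0.094
```

>>> {"api": "step_arm", "payload": {"plan": [[[20,-30,0,-0.05,100],[42,-60,0,-0.1,100],[65,-90,0,-0.2,100],[85,-120,0,-0.3,100],[105,-150,0,-0.4,100],[130,-180,0,-0.45,100],[150,-210,0,-0.5,100],[170,-230,0,-0.5,100]]]}}

```text
time: 1.43
tool_pos: [0.4894, 0.0738, 0.2899]
ee_rot: [-3.141, 0.001, 1.645]
wrist_force: [1.6, 1.1, -0.6]
width: 0.0942
```

>>> {"api": "step_arm", "payload": {"plan": [[[15,-25,0,0,100],[35,-50,0,0,100],[55,-75,0,0,100],[70,-95,0,0,100],[80,-108,0,0,100],[85,-112,0,0,100],[85,-112,0,0,100],[85,-112,0,0,100]]]}}

```text
time: 2.1
tool_pos: [0.5734, -0.0349, 0.2901]
ee_rot: [-3.14, -0.001, 1.649]
wrist_force: [0.4, 0.6, 0.1]
width: 0.0942
```

Run:
```python
from bench import robot,cams
import cv2,numpy as np
o=robot.get_obs();print(o['time'],o['tool_pos'],o['ee_rot'],o['joint_positions'],o['wrist_force'])
s=cams.snapshot("wrist");cv2.imwrite("pics/w1.png",s["frame"][:,:,::-1]);print(s["camera_matrix"],s["T_tool_cam"])
```

```text
2.1 [ 0.57343924 -0.03485748  0.29006493] [-3.14049760e+00 -8.15976619e-04  1.64906470e+00] [-1.59720936e-01  1.43381641e-01  1.14276418e+00  5.57449009e-04
  1.85670334e+00 -2.37832878e-01] [0.36821268 0.64718165 0.0571605 ]
[[354.77631722   0.         323.74779469]
 [  0.         354.77631722 239.31651068]
 [  0.           0.           1.        ]] [[-2.43754655e-04 -9.72293583e-01 -2.33762976e-01  6.74088796e-02]
 [ 9.99999970e-01 -2.36178356e-04 -6.04028367e-05  1.12427205e-03]
 [ 3.51953499e-06 -2.33762984e-01  9.72293612e-01 -1.79222354e-01]
 [ 0.00000000e+00  0.00000000e+00  0.00000000e+00  1.00000000e+00]]
```

View pics/w1.png

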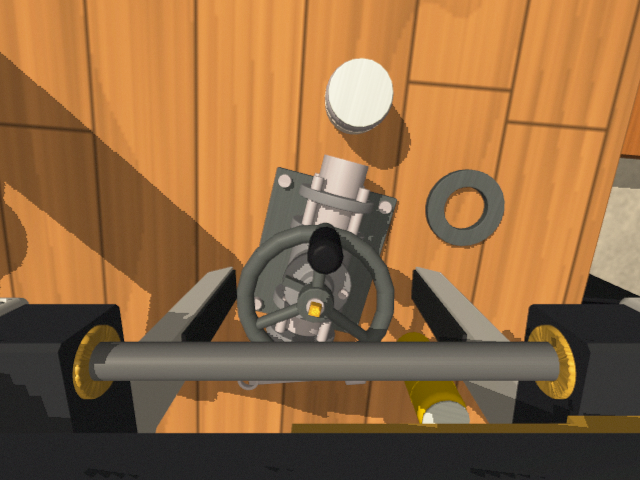

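The wrist view shows the knob top near (326,259) and the stem at (314,309), with the knob between the open jaws.

Run:
```python
from h import *
p=np.array([.57344,-.03486,.29006]);R=Ro.from_euler('xyz',[-3.1405,-.0008,1.64906])
T=np.array([[-2.4e-4,-.97229,-.23376,.0674],[1,-2.4e-4,-6e-5,.00112],[0,-.23376,.97229,-.17922]])
for l,u,v,z in [("knobtop",326,259,.245),("stem",314,309,.1855)]:
    d=R.apply(T[:,:3]@[(u-323.75)/354.776,(v-239.3)/354.776,1]);o=p+R.apply(T[:,3]);print(l,o+d*(z-o[2])/d[2])
```

```text
knobtop [ 0.57595584 -0.0344995   0.245     ]
stem [ 0.57091412 -0.09787071  0.1855    ]
```

>>> {"api": "step_arm", "payload": {"plan": [[[1.5,0,-15,0,100],[1.5,0,-35,0,100],[1.5,0,-55,0,100],[1.5,0,-72,0,100],[1.5,0,-82,0,100],[1.5,0,-85,0,100],[1.5,0,-85,0,60],[1.5,0,-85,0,25]]]}}

```text
time: 2.82
tool_pos: [0.5756, -0.035, 0.2068]
ee_rot: [3.14, 0.0, 1.649]
wrist_force: [-0.6, 0.3, 0.0]
width: 0.0838
```

>>> {"api": "step_arm", "payload": {"plan": [[[0,0,0,0,20],[0,0,0,0,15],[0,0,0,0,10],[0,0,0,0,10],[0,0,0,0,10],[0,0,0,0,10]]]}}

```text
time: 3.32
tool_pos: [0.5753, -0.0355, 0.2056]
ee_rot: [3.141, 0.0, 1.649]
wrist_force: [-0.2, 0.1, 0.7]
width: 0.0448
```

>>> {"api": "step_arm", "payload": {"plan": [[[0,0,0,0,10],[0,0,0,0,10],[0,0,0,0,10],[0,0,0,0,10],[0,0,0,0,10]]]}}

```text
time: 3.73
tool_pos: [0.5753, -0.0354, 0.2055]
ee_rot: [3.142, 0.0, 1.649]
wrist_force: [0.1, 0.3, 0.3]
width: 0.024
```

```bash
cat > k.py <<'E'
import numpy as np,sys
C=np.array([571.,-100.]);r=65.
def P(a): a=np.deg2rad(a); return C+r*np.array([np.cos(a),np.sin(a)])
def plan(cur,a0,a1,n,hold=0):  # cur: commanded xy mm
    L=[(P(a)-cur).round(1).tolist()+[0,0,10] for a in np.linspace(a0,a1,n+1)[1:]]; L+=[L[-1]]*hold
    return L
def ft(a,fx,fy): a=np.deg2rad(a); return -np.sin(a)*fx+np.cos(a)*fy, np.cos(a)*fx+np.sin(a)*fy
E
python3 - <<'E'
from k import *
print(P(86.3)); cur=np.array([575.5,-35.]);print(plan(cur,86.3,58,7,1)); c=P(58).round(1); print(plan(c,58,30,7,1));c=P(30);print(plan(c,30,2,7,1))
E
```

```text
[575.19460004 -35.13548481]
[[4.3, -0.6, 0, 0, 10], [8.8, -1.4, 0, 0, 10], [13.2, -2.5, 0, 0, 10], [17.6, -3.9, 0, 0, 10], [21.8, -5.6, 0, 0, 10], [26.0, -7.6, 0, 0, 10], [29.9, -9.9, 0, 0, 10], [29.9, -9.9, 0, 0, 10]]
[[3.8, -2.5, 0, 0, 10], [7.4, -5.3, 0, 0, 10], [10.8, -8.3, 0, 0, 10], [13.9, -11.6, 0, 0, 10], [16.8, -15.1, 0, 0, 10], [19.5, -18.8, 0, 0, 10], [21.9, -22.6, 0, 0, 10], [21.9, -22.6, 0, 0, 10]]
[[2.1, -4.0, 0, 0, 10], [4.0, -8.2, 0, 0, 10], [5.5, -12.4, 0, 0, 10], [6.8, -16.8, 0, 0, 10], [7.7, -21.2, 0, 0, 10], [8.4, -25.7, 0, 0, 10], [8.7, -30.2, 0, 0, 10], [8.7, -30.2, 0, 0, 10]]
```

>>> {"api": "step_arm", "payload": {"plan": [[[4.3,-0.6,0,0,10],[8.8,-1.4,0,0,10],[13.2,-2.5,0,0,10],[17.6,-3.9,0,0,10],[21.8,-5.6,0,0,10],[26.0,-7.6,0,0,10],[29.9,-9.9,0,0,10],[29.9,-9.9,0,0,10]]]}}

```text
time: 4.4
tool_pos: [0.6043, -0.0445, 0.2053]
ee_rot: [-3.138, -0.002, 1.649]
wrist_force: [-4.1, 2.3, 2.5]
width: 0.0241
```

>>> {"api": "step_arm", "payload": {"plan": [[[3.8,-2.5,0,0,10],[7.4,-5.3,0,0,10],[10.8,-8.3,0,0,10],[13.9,-11.6,0,0,10],[16.8,-15.1,0,0,10],[19.5,-18.8,0,0,10],[21.9,-22.6,0,0,10],[21.9,-22.6,0,0,10]]]}}

```text
time: 5.07
tool_pos: [0.6264, -0.0665, 0.2053]
ee_rot: [-3.139, -0.004, 1.65]
wrist_force: [-3.9, 3.4, 2.4]
width: 0.0242
```

Run:
```python
from k import *
a=30
for b in [20,14,8,2,-4,-10,-16,-22]:
    print(b,plan(P(a),a,b,3,1)); a=b
```

```text
20 [[1.8, -3.3, 0, 0, 10], [3.4, -6.8, 0, 0, 10], [4.8, -10.3, 0, 0, 10], [4.8, -10.3, 0, 0, 10]]
14 [[0.7, -2.1, 0, 0, 10], [1.4, -4.3, 0, 0, 10], [2.0, -6.5, 0, 0, 10], [2.0, -6.5, 0, 0, 10]]
8 [[0.5, -2.2, 0, 0, 10], [0.9, -4.4, 0, 0, 10], [1.3, -6.7, 0, 0, 10], [1.3, -6.7, 0, 0, 10]]
2 [[0.3, -2.3, 0, 0, 10], [0.5, -4.5, 0, 0, 10], [0.6, -6.8, 0, 0, 10], [0.6, -6.8, 0, 0, 10]]
-4 [[0.0, -2.3, 0, 0, 10], [0.0, -4.5, 0, 0, 10], [-0.1, -6.8, 0, 0, 10], [-0.1, -6.8, 0, 0, 10]]
-10 [[-0.2, -2.3, 0, 0, 10], [-0.5, -4.5, 0, 0, 10], [-0.8, -6.8, 0, 0, 10], [-0.8, -6.8, 0, 0, 10]]
-16 [[-0.4, -2.2, 0, 0, 10], [-0.9, -4.4, 0, 0, 10], [-1.5, -6.6, 0, 0, 10], [-1.5, -6.6, 0, 0, 10]]
-22 [[-0.7, -2.2, 0, 0, 10], [-1.4, -4.3, 0, 0, 10], [-2.2, -6.4, 0, 0, 10], [-2.2, -6.4, 0, 0, 10]]
```

>>> {"api": "step_arm", "payload": {"plan": [[[1.0,-1.9,0,0,10],[2.0,-3.8,0,0,10],[3.5,-7.5,0,0,10],[4.8,-10.3,0,0,10],[4.8,-10.3,0,0,10]]]}}

```text
time: 5.48
tool_pos: [0.6312, -0.0763, 0.2052]
ee_rot: [-3.139, -0.004, 1.65]
wrist_force: [-3.4, 4.6, 1.3]
width: 0.0244
```

>>> {"api": "step_arm", "payload": {"plan": [[[0.7,-2.1,0,0,10],[1.4,-4.3,0,0,10],[2.0,-6.5,0,0,10],[2.0,-6.5,0,0,10]]]}}

```text
time: 5.82
tool_pos: [0.6333, -0.0824, 0.2053]
ee_rot: [-3.139, -0.005, 1.651]
wrist_force: [-2.6, 6.1, 1.5]
width: 0.0243
```

>>> {"api": "step_arm", "payload": {"plan": [[[0.5,-2.2,0,0,10],[0.9,-4.4,0,0,10],[1.3,-6.7,0,0,10],[1.3,-6.7,0,0,10]]]}}

```text
time: 6.15
tool_pos: [0.6348, -0.089, 0.2052]
ee_rot: [-3.14, -0.005, 1.651]
wrist_force: [-2.3, 5.4, 0.9]
width: 0.0248
```

>>> {"api": "step_arm", "payload": {"plan": [[[0.3,-2.3,0,0,10],[0.5,-4.5,0,0,10],[0.6,-6.8,0,0,10],[0.6,-6.8,0,0,10]]]}}

```text
time: 6.48
tool_pos: [0.6357, -0.0956, 0.2053]
ee_rot: [-3.14, -0.005, 1.651]
wrist_force: [-2.6, 5.8, 0.9]
width: 0.0247
```

>>> {"api": "step_arm", "payload": {"plan": [[[0.0,-2.3,0,0,10],[0.0,-4.5,0,0,10],[-0.1,-6.8,0,0,10],[-0.1,-6.8,0,0,10]]]}}

```text
time: 6.82
tool_pos: [0.6358, -0.1023, 0.2053]
ee_rot: [-3.141, -0.005, 1.651]
wrist_force: [-1.0, 5.5, 0.8]
width: 0.0239
```

>>> {"api": "step_arm", "payload": {"plan": [[[-0.2,-2.3,0,0,10],[-0.5,-4.5,0,0,10],[-0.8,-6.8,0,0,10],[-0.8,-6.8,0,0,10]]]}}

```text
time: 7.15
tool_pos: [0.6353, -0.1091, 0.2053]
ee_rot: [3.141, -0.005, 1.651]
wrist_force: [-1.1, 5.9, 1.5]
width: 0.0243
```

>>> {"api": "step_arm", "payload": {"plan": [[[-0.4,-2.2,0,0,10],[-0.9,-4.4,0,0,10],[-1.5,-6.6,0,0,10],[-1.5,-6.6,0,0,10]]]}}

```text
time: 7.48
tool_pos: [0.6344, -0.1142, 0.2053]
ee_rot: [3.14, -0.008, 1.652]
wrist_force: [1.6, 9.5, 0.4]
width: 0.0245
```

>>> {"api": "step_arm", "payload": {"plan": [[[0,0,0,0,10],[0,0,0,0,10]]]}}

```text
time: 7.65
tool_pos: [0.6344, -0.1138, 0.2054]
ee_rot: [3.14, -0.008, 1.653]
wrist_force: [0.9, 8.7, 0.7]
width: 0.0243
```

Run:
```python
from k import *
print(P(-16),plan(P(-16),-16,-18,1,2),plan(P(-16),-16,-13,1,1))
o=np.array([[.6043,-.0445],[.6264,-.0665],[.6312,-.0763],[.6333,-.0824],[.6348,-.089],[.6357,-.0956],[.6358,-.1023],[.6353,-.1091],[.6344,-.1142]])*1e3
from scipy.optimize import least_squares as ls
print(ls(lambda q:np.hypot(*(o-q[:2]).T)-65,[571,-100]).x)
```

```text
[ 633.48201024 -117.91642813] [[-0.7, -2.2, 0, 0, 10], [-0.7, -2.2, 0, 0, 10], [-0.7, -2.2, 0, 0, 10]] [[0.9, 3.3, 0, 0, 10], [0.9, 3.3, 0, 0, 10]]
[ 570.85023271 -100.29458592]
```

>>> {"api": "step_arm", "payload": {"plan": [[[-0.7,-2.2,0,0,10],[-0.7,-2.2,0,0,10],[-0.7,-2.2,0,0,10]]]}}

```text
time: 7.9
tool_pos: [0.634, -0.1155, 0.2054]
ee_rot: [3.139, -0.009, 1.653]
wrist_force: [0.7, 10.3, -0.4]
width: 0.0241
```

>>> {"api": "step_arm", "payload": {"plan": [[[-0.5,-1.6,0,0,10],[-0.5,-1.6,0,0,10],[-0.5,-1.6,0,0,10]]]}}

```text
time: 8.15
tool_pos: [0.6337, -0.1167, 0.2054]
ee_rot: [3.139, -0.01, 1.654]
wrist_force: [1.9, 10.1, 0.1]
width: 0.0241
```

Run:
```python
from k import *
c=P(-16).round(1)+[-.7,-2.2]+np.array([-.5,-1.6]); print(c,P(-19.5))
print(15,plan(c,-19.5,15,7,1)); a=15
for b in range(20,125,5):
    L=plan(P(a).round(1),a,b,2,2); print(b,L[0][:2],L[1][:2]); a=b
```

```text
[ 632.3 -121.7] [ 632.27169692 -121.69744585]
15 [[1.6, 5.3, 0, 0, 10], [2.8, 10.8, 0, 0, 10], [3.5, 16.4, 0, 0, 10], [3.7, 21.9, 0, 0, 10], [3.4, 27.5, 0, 0, 10], [2.7, 33.1, 0, 0, 10], [1.5, 38.5, 0, 0, 10], [1.5, 38.5, 0, 0, 10]]
20 [-0.8, 2.7] [-1.7, 5.4]
25 [-1.0, 2.7] [-2.2, 5.3]
30 [-1.2, 2.5] [-2.6, 5.0]
35 [-1.5, 2.4] [-3.1, 4.8]
40 [-1.6, 2.3] [-3.4, 4.5]
45 [-1.9, 2.1] [-3.8, 4.2]
50 [-2.1, 1.9] [-4.2, 3.8]
55 [-2.2, 1.8] [-4.5, 3.4]
60 [-2.4, 1.6] [-4.8, 3.1]
65 [-2.5, 1.4] [-5.0, 2.6]
70 [-2.6, 1.2] [-5.3, 2.2]
75 [-2.7, 0.9] [-5.4, 1.7]
80 [-2.7, 0.7] [-5.5, 1.2]
85 [-2.8, 0.4] [-5.6, 0.8]
90 [-2.9, 0.1] [-5.7, 0.2]
95 [-2.8, -0.1] [-5.7, -0.2]
100 [-2.8, -0.4] [-5.6, -0.8]
105 [-2.8, -0.5] [-5.5, -1.2]
110 [-2.7, -0.8] [-5.4, -1.7]
115 [-2.7, -1.0] [-5.3, -2.2]
120 [-2.5, -1.2] [-5.0, -2.6]
```

>>> {"api": "step_arm", "payload": {"plan": [[[1.6,5.3,0,0,10],[2.8,10.8,0,0,10],[3.5,16.4,0,0,10],[3.7,21.9,0,0,10],[3.4,27.5,0,0,10],[2.7,33.1,0,0,10],[1.5,38.5,0,0,10],[1.5,38.5,0,0,10]]]}}

```text
time: 8.82
tool_pos: [0.6333, -0.0825, 0.2054]
ee_rot: [-3.141, -0.001, 1.65]
wrist_force: [-1.5, -0.1, -0.0]
width: 0.0244
```

>>> {"api": "step_arm", "payload": {"plan": [[[-0.8,2.7,0,0,10],[-1.7,5.4,0,0,10],[-1.7,5.4,0,0,10],[-1.7,5.4,0,0,10]]]}}

```text
time: 9.15
tool_pos: [0.6319, -0.0781, 0.2055]
ee_rot: [-3.142, -0.0, 1.649]
wrist_force: [-0.8, -0.4, -0.4]
width: 0.0246
```

>>> {"api": "step_arm", "payload": {"plan": [[[-1.0,2.7,0,0,10],[-2.2,5.3,0,0,10],[-2.2,5.3,0,0,10],[-2.2,5.3,0,0,10]]]}}

```text
time: 9.48
tool_pos: [0.6296, -0.0727, 0.2054]
ee_rot: [-3.141, -0.0, 1.649]
wrist_force: [-1.7, -0.6, -0.5]
width: 0.0244
```

>>> {"api": "step_arm", "payload": {"plan": [[[-1.2,2.5,0,0,10],[-2.6,5.0,0,0,10],[-2.6,5.0,0,0,10],[-2.6,5.0,0,0,10]]]}}

```text
time: 9.82
tool_pos: [0.627, -0.0677, 0.2055]
ee_rot: [-3.141, -0.0, 1.649]
wrist_force: [-1.9, -0.5, -0.4]
width: 0.0241
```

>>> {"api": "step_arm", "payload": {"plan": [[[-1.5,2.4,0,0,10],[-3.1,4.8,0,0,10],[-3.1,4.8,0,0,10],[-3.1,4.8,0,0,10]]]}}

```text
time: 10.15
tool_pos: [0.6239, -0.0629, 0.2055]
ee_rot: [-3.141, -0.0, 1.649]
wrist_force: [-0.9, 0.0, -1.1]
width: 0.0244
```

>>> {"api": "step_arm", "payload": {"plan": [[[-1.6,2.3,0,0,10],[-3.4,4.5,0,0,10],[-3.4,4.5,0,0,10],[-3.4,4.5,0,0,10]]]}}

```text
time: 10.48
tool_pos: [0.6204, -0.0584, 0.2055]
ee_rot: [-3.141, -0.0, 1.649]
wrist_force: [-0.7, -0.3, -0.1]
width: 0.0243
```

>>> {"api": "step_arm", "payload": {"plan": [[[-1.9,2.1,0,0,10],[-3.8,4.2,0,0,10],[-3.8,4.2,0,0,10],[-3.8,4.2,0,0,10]]]}}

```text
time: 10.82
tool_pos: [0.6169, -0.0545, 0.2055]
ee_rot: [3.141, 0.0, 1.649]
wrist_force: [-0.3, -1.7, -2.3]
width: 0.0241
```

>>> {"api": "step_arm", "payload": {"plan": [[[-2.1,1.9,0,0,10],[-4.2,3.8,0,0,10],[-4.2,3.8,0,0,10],[-4.2,3.8,0,0,10]]]}}

```text
time: 11.15
tool_pos: [0.6134, -0.0513, 0.2056]
ee_rot: [3.139, 0.002, 1.648]
wrist_force: [3.9, -4.0, -3.4]
width: 0.0244
```

Run:
```python
from k import *
for a in range(50,370,40):
    print(a+40,str([l[:2] for l in plan(P(a).round(1),a,a+40,8)]).replace("],","],"))
print(400,[l[:2] for l in plan(P(10).round(1),10,40,6)])
```

```text
90 [[-4.5, 3.4], [-9.3, 6.5], [-14.3, 9.1], [-19.6, 11.3], [-25.0, 13.0], [-30.5, 14.2], [-36.1, 15.0], [-41.8, 15.2]]
130 [[-5.7, -0.2], [-11.3, -1.0], [-16.8, -2.2], [-22.2, -3.9], [-27.5, -6.1], [-32.5, -8.7], [-37.3, -11.8], [-41.8, -15.2]]
170 [[-4.2, -3.8], [-8.0, -8.0], [-11.4, -12.5], [-14.5, -17.3], [-17.1, -22.3], [-19.3, -27.6], [-21.0, -33.0], [-22.2, -38.5]]
210 [[-0.8, -5.6], [-1.0, -11.3], [-0.8, -17.0], [-0.0, -22.6], [1.2, -28.1], [2.9, -33.5], [5.1, -38.8], [7.7, -43.8]]
250 [[3.1, -4.8], [6.5, -9.3], [10.3, -13.5], [14.5, -17.3], [19.0, -20.7], [23.8, -23.8], [28.8, -26.4], [34.1, -28.6]]
290 [[5.4, -1.7], [10.9, -2.9], [16.5, -3.7], [22.2, -3.9], [27.9, -3.7], [33.5, -2.9], [39.0, -1.7], [44.4, 0.0]]
330 [[5.3, 2.2], [10.3, 4.8], [15.1, 7.9], [19.6, 11.3], [23.8, 15.1], [27.6, 19.3], [31.0, 23.8], [34.1, 28.6]]
370 [[2.6, 5.0], [4.8, 10.3], [6.5, 15.7], [7.7, 21.2], [8.5, 26.8], [8.7, 32.5], [8.5, 38.2], [7.7, 43.8]]
400 [[-1.2, 5.5], [-2.9, 10.9], [-5.1, 16.2], [-7.7, 21.2], [-10.8, 26.0], [-14.2, 30.5]]
```

>>> {"api": "step_arm", "payload": {"plan": [[[-4.5,3.4,0,0,10],[-9.3,6.5,0,0,10],[-14.3,9.1,0,0,10],[-19.6,11.3,0,0,10],[-25.0,13.0,0,0,10],[-30.5,14.2,0,0,10],[-36.1,15.0,0,0,10],[-41.8,15.2,0,0,10]]]}}

```text
time: 11.82
tool_pos: [0.5728, -0.0353, 0.2057]
ee_rot: [3.136, 0.0, 1.649]
wrist_force: [6.3, -2.6, -4.8]
width: 0.0244
```

>>> {"api": "step_arm", "payload": {"plan": [[[-5.7,-0.2,0,0,10],[-11.3,-1.0,0,0,10],[-16.8,-2.2,0,0,10],[-22.2,-3.9,0,0,10],[-27.5,-6.1,0,0,10],[-32.5,-8.7,0,0,10],[-37.3,-11.8,0,0,10],[-41.8,-15.2,0,0,10]]]}}

```text
time: 12.48
tool_pos: [0.5311, -0.0487, 0.2057]
ee_rot: [3.135, -0.004, 1.651]
wrist_force: [7.9, 2.8, -4.0]
width: 0.0244
```

>>> {"api": "step_arm", "payload": {"plan": [[[-4.2,-3.8,0,0,10],[-8.0,-8.0,0,0,10],[-11.4,-12.5,0,0,10],[-14.5,-17.3,0,0,10],[-17.1,-22.3,0,0,10],[-19.3,-27.6,0,0,10],[-21.0,-33.0,0,0,10],[-22.2,-38.5,0,0,10]]]}}

```text
time: 13.15
tool_pos: [0.5074, -0.0851, 0.2056]
ee_rot: [3.139, -0.008, 1.652]
wrist_force: [2.5, 6.1, -1.7]
width: 0.0243
```

>>> {"api": "step_arm", "payload": {"plan": [[[-0.8,-5.6,0,0,10],[-1.0,-11.3,0,0,10],[-0.8,-17.0,0,0,10],[0,-22.6,0,0,10],[1.2,-28.1,0,0,10],[2.9,-33.5,0,0,10],[5.1,-38.8,0,0,10],[7.7,-43.8,0,0,10]]]}}

```text
time: 13.82
tool_pos: [0.5124, -0.1292, 0.2056]
ee_rot: [-3.137, -0.008, 1.651]
wrist_force: [-4.3, 5.2, 1.2]
width: 0.0244
```

>>> {"api": "step_arm", "payload": {"plan": [[[3.1,-4.8,0,0,10],[6.5,-9.3,0,0,10],[10.3,-13.5,0,0,10],[14.5,-17.3,0,0,10],[19.0,-20.7,0,0,10],[23.8,-23.8,0,0,10],[28.8,-26.4,0,0,10],[34.1,-28.6,0,0,10]]]}}

```text
time: 14.48
tool_pos: [0.5454, -0.1601, 0.2055]
ee_rot: [-3.134, -0.004, 1.649]
wrist_force: [-7.0, -0.2, 1.4]
width: 0.0243
```

>>> {"api": "step_arm", "payload": {"plan": [[[5.4,-1.7,0,0,10],[10.9,-2.9,0,0,10],[16.5,-3.7,0,0,10],[22.2,-3.9,0,0,10],[27.9,-3.7,0,0,10],[33.5,-2.9,0,0,10],[39.0,-1.7,0,0,10],[44.4,0,0,0,10]]]}}

```text
time: 15.15
tool_pos: [0.5902, -0.1621, 0.2056]
ee_rot: [-3.135, 0.0, 1.648]
wrist_force: [-5.3, -3.6, 1.4]
width: 0.0245
```

>>> {"api": "step_arm", "payload": {"plan": [[[5.3,2.2,0,0,10],[10.3,4.8,0,0,10],[15.1,7.9,0,0,10],[19.6,11.3,0,0,10],[23.8,15.1,0,0,10],[27.6,19.3,0,0,10],[31.0,23.8,0,0,10],[34.1,28.6,0,0,10]]]}}

```text
time: 15.82
tool_pos: [0.6255, -0.1348, 0.2056]
ee_rot: [-3.137, 0.003, 1.647]
wrist_force: [-3.3, -5.7, -0.3]
width: 0.0242
```

>>> {"api": "step_arm", "payload": {"plan": [[[2.6,5.0,0,0,10],[4.8,10.3,0,0,10],[6.5,15.7,0,0,10],[7.7,21.2,0,0,10],[8.5,26.8,0,0,10],[8.7,32.5,0,0,10],[8.5,38.2,0,0,10],[7.7,43.8,0,0,10]]]}}

```text
time: 16.48
tool_pos: [0.6349, -0.0912, 0.2057]
ee_rot: [3.141, 0.004, 1.647]
wrist_force: [0.7, -7.0, -3.1]
width: 0.024
```

>>> {"api": "step_arm", "payload": {"plan": [[[-1.2,5.5,0,0,10],[-2.9,10.9,0,0,10],[-5.1,16.2,0,0,10],[-7.7,21.2,0,0,10],[-10.8,26.0,0,0,10],[-14.2,30.5,0,0,10],[-14.2,30.5,0,0,10]]]}}

```text
time: 17.07
tool_pos: [0.621, -0.0592, 0.2056]
ee_rot: [3.14, 0.002, 1.649]
wrist_force: [2.9, -4.3, -3.3]
width: 0.0243
```

Run:
```python
from bench import robot
from k import *
from scipy.optimize import least_squares as ls
o=np.array([[.6043,-.0445],[.6264,-.0665],[.6312,-.0763],[.6333,-.0824],[.6348,-.089],[.6357,-.0956],[.6358,-.1023],[.6353,-.1091],[.6344,-.1142],[.6204,-.0584],[.6134,-.0513],[.5728,-.0353],[.5311,-.0487],[.5074,-.0851],[.5124,-.1292]])*1e3
q=ls(lambda q:np.hypot(*(o-q[:2]).T)-q[2],[571,-100,65]).x;print(q)
g=lambda x,y:np.rad2deg(np.arctan2(y-q[1],x-q[0]))
s=robot.get_obs();x=s['tool_pos']*1e3
print([g(*p).round(2) for p in[(620.4,-58.4),(616.9,-54.5),(613.4,-51.3)]],'now',g(x[0],x[1]),s['time'],s['wrist_force'],x)
print([l[:2] for l in plan(P(40).round(1),40,47,3)])
```

```text
[ 570.73121187 -100.38137382   65.11250822]
[np.float64(40.21), np.float64(44.82), np.float64(49.0)] now 39.31385883773758 17.0667 [ 2.92269622 -4.31287612 -3.34713415] [621.03006422 -59.19191917 205.63382369]
[[-1.7, 2.0], [-3.6, 3.9], [-5.5, 5.7]]
```

>>> {"api": "step_arm", "payload": {"plan": [[[-1.7,2.0,0,0,10],[-3.6,3.9,0,0,10],[-5.5,5.7,0,0,10],[-5.5,5.7,0,0,10],[-5.5,5.7,0,0,10]]]}}

```text
time: 17.48
tool_pos: [0.6161, -0.0539, 0.2057]
ee_rot: [3.139, 0.002, 1.648]
wrist_force: [3.5, -5.4, -2.9]
width: 0.0246
```

>>> {"api": "step_arm", "payload": {"plan": [[[-0.6,0.6,0,0,10],[-0.6,0.6,0,0,10],[-0.6,0.6,0,0,10]]]}}

```text
time: 17.73
tool_pos: [0.6157, -0.0534, 0.2056]
ee_rot: [3.139, 0.002, 1.648]
wrist_force: [3.5, -4.2, -3.1]
width: 0.0244
```

>>> {"api": "step_arm", "payload": {"plan": [[[1,-1,0,0,10],[1,-1,0,0,10],[1,-1,0,0,10]]]}}

```text
time: 17.98
tool_pos: [0.6164, -0.0542, 0.2056]
ee_rot: [3.139, 0.001, 1.648]
wrist_force: [3.1, -3.3, -3.2]
width: 0.0243
```

>>> {"api": "step_arm", "payload": {"plan": [[[0,0,0,0,60],[0,0,0,0,100],[0,0,0,0,100],[0,0,0,0,100],[0,0,0,0,100],[0,0,0,0,100],[0,0,0,0,100],[0,0,0,0,100]]]}}

```text
time: 18.65
tool_pos: [0.6155, -0.0533, 0.2055]
ee_rot: [-3.141, -0.0, 1.649]
wrist_force: [-1.0, -0.6, 0.8]
width: 0.0744
```

>>> {"api": "step_arm", "payload": {"plan": [[[0,0,0,0,100],[0,0,0,0,100],[0,0,15,0,100],[0,0,35,0,100],[0,0,60,0,100],[0,0,85,0,100],[0,0,100,0,100],[0,0,100,0,100]]]}}

```text
time: 19.32
tool_pos: [0.6168, -0.0536, 0.3106]
ee_rot: [3.133, 0.002, 1.649]
wrist_force: [0.2, -0.0, 0.1]
width: 0.0941
```

Run:
```python
from bench import robot,cams
import cv2
print(robot.get_obs()['tool_pos'])
s=cams.snapshot("scene");cv2.imwrite("pics/end.png",s["frame"][:,:,::-1])
```

```text
[ 0.61680873 -0.05363423  0.31055814]
```

View pics/end.png

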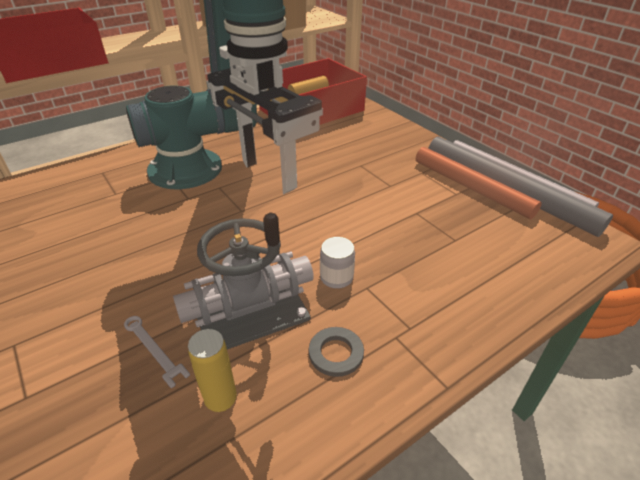

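The final view shows the gripper clear above the valve, with the knob top at (271,215). The tin, can, ring and spanner are where they were.

Run:
```python
from h import *
k=onz("scene",271,214,.245)-onz("scene",238,238,.187);print(k,np.rad2deg(np.arctan2(k[1],k[0])))
from bench import robot
print(robot.close_job())
```

```text
[0.04257605 0.04498167 0.058     ] 46.57378965035401
the job is handed in; nothing more can be done
None
```

I closed the valve onto its seat, took up the free play, opened it by one full turn, let go, and handed the job in at about 19 s of the 72 s. No verdict is reported, so the checks below are my own.

- **Closing:** Cranking clockwise took about 5–6 N at the knob. It then stepped to about 9 N and rose to about 10 N over two small nudges, so I stopped there.
- **Free play:** On reversing, the force stayed near zero for about 60°. The stem took up at a handle angle of about 46°.
- **Opening:** I turned a further 360° anticlockwise at 5–8 N and stopped at about 46° again.
- **Release:** I backed the arm off about 1°, opened the gripper and lifted it clear. The wrist force then read near zero. Backing off reduced the force only from about 5.4 to 4.5 N, so the knob was still lightly loaded when the fingers opened.
- **Last look:** The final picture puts the handle at about 46.6°. The tin, can, ring and spanner look unmoved.

**Uncertainty:** I found the take-up point in 5° steps, so the one-turn count is good to roughly ±2°. I did not measure the stem height, because 2 mm per turn is too little to read in these pictures.

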